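# Pack out the gap below a clamped bearing block

## Robot

A 6-joint arm with a two-finger parallel gripper is mounted at the origin on the work surface; the furniture and walls round the work are solid. World frame = base frame: x ahead of the robot, y to its left, z up, the work surface at z = 0. Lengths are in m, angles in degrees, forces in N, time in s.
With the tool pointing down it reaches from about 0.225 to 0.875 m from the base axis. Payload 3.4 kg.
Tool frame: the origin (TCP) lies on the centre line of the jaws, within the pads' length; the fingertips stand 19 mm ahead of it and the grasp point (between the pads) is the TCP; z points along the fingers, y is the line along which they close (so a half turn about z gives the same grasp; the last joint's range is limited). The gripper opens to 85 mm and grips with 20 to 120 N. Pads are 22 mm wide; open, the fingers measure 114 mm over their backs; the gripper's body (76 mm by 85 mm) begins 54 mm behind the grasp point. The pads swing forward as they close: fully open they stand 13 mm farther back than shut.
Start: joints at [-84.225, 15.808, 86.224, -0, 77.962, -6.933], TCP at [0.126, -0.561, 0.228] pointing down, gripper open.
Joint ranges: [-165.64, 165.64], [-43.16, 119.46], [12.63, 154.43], [-67.54, 247.53], [6.08, 155.33], [-154.97, 154.97]. Speed limits (degrees/s): [147.25, 147.25, 180, 180, 180, 180].

## Interface

Orientations are given as [roll, pitch, yaw] about the fixed x, y, z axes, in that order (R = Rz(yaw) Ry(pitch) Rx(roll)).
In Python, from plant import bot gives the robot as it stands.
- The arm moves only by the tool step_arm, never from a script. Its argument "deltas" is a list of rows, each a list of 7 numbers: the opening, from 0 (shut) to 1 (fully open), then the shift along the tool's x, y, z in cm, then the turn, a rotation vector about the tool's x, y, z in units of 6 degrees (1.0 is 6 degrees). A call has 1 to 20 rows; each row is the pose to reach, as a shift and turn from the pose commanded when the call began, along the tool's axes at that moment; what a row does not reach only later rows make up. A row lasts 1/12 s, in which the tool goes at most 41.7 mm and 7.16 degrees, less where a joint would pass 70% of its speed; a pose out of reach is approached as far as the arm can. A call with a gripper value outside its range is refused whole. The fingers move at their own pace and stop on an object; the grip force is fixed at half the most. Time passes only in rows, so rows that repeat a pose let the fingers close. It gives the time, the measured TCP pose, the force, the opening and the grip force at its end, in the units of the state.
- bot.observe(): the state, without advancing time (a new reading comes with each control period).
- bot.get_image(name): name is "scene" or "top" or "wrist"; returns (picture, depth): 420x560x3 uint8, red, green, blue; 420x560 float32, m along the optical axis (not along the pixel's ray), 0 where there is no reading.
- bot.camera_info(name): a dict with "fx", "fy", "cx", "cy" (pixels), "R" (3x3) and "t" (3): a world point X has camera coordinates R X + t; the wrist camera has in their place "mount" (4x4, takes a point from camera to tool coordinates, whose origin is the TCP and whose axes are the flange's). Camera axes: x right, y down, z forward; pixel columns grow to the right and rows downward; lengths in m; the calibration is good to about 2 mm. The wrist camera is an equidistant fisheye: a pixel r from the principal point sees the ray r / f radians off the axis. A picture is of the moment at which its call begins: read the wrist's pose just before it. camera_info takes no time and is no camera call.
- bot.sign_off(): hands the job in; it is judged then, once.
The state is a dict: "time_s": time; "joints": joint angles; "joint_vel": joint speeds; "effort": joint torques, N m; "tool_pos": TCP position; "orientation": TCP orientation; "ft_force": force on the tool from outside, world axes, zero at the start; "wrist_torque": the same for the moment, N m; "finger_gap": finger opening in m; "gripper_force": force on a finger pad.
Only numpy, scipy, OpenCV 4.12 (cv2) and the standard library are available. Lean on these libraries where they do the work, as an engineer would, in place of code of your own. Each camera call takes 0.05 s, during which the arm holds its last target. There are 200 camera calls.

## Task

On the inclined plate, pack out the gap between the lower face of the clamped brass block and the end stop in the same lane, so that the block cannot slip down the slope. Choose the two packing plates from the rack that together fill that gap most closely, and stand them side by side in it, without forcing: standing on end, broad faces towards block and stop, both fully down on the bed, squared up and centred across the lane. Leave the things lying around alone.

Things in the scene. Friction and masses are not known exactly. Their poses are not given: they have to be found in the camera images.
- gap (a point): Point on the sloping bed of the set-up plate (see jig), at the foot of the brass block's lower face, mid-width. Its x axis points up the slope (to the robot's left), y across the lanes (towards the robot), z square off the bed. The gap to be filled runs from here along -x to the face of the stop in this lane
- stop_long_face (a point): Long steel end stop, bolted down (fixed), 34 mm wide, 34 mm high off the bed (bolt head 7 mm higher), 60 mm long up the slope. It sits in one of the lanes. The point lies on the bed at the foot of its upper face (the face that looks up the slope). In the block's lane it leaves a gap of 33.5 mm
- stop_short_face (a point): Short steel end stop, bolted down (fixed), the same but 48 mm long; the lower ends of both stops are level. It sits in the other lane (the lane without a block just stores the spare stop). Point as for the long stop. In the block's lane it leaves a gap of 45.5 mm
- packer_12_mid (a point): Centre (half-way up) of the loose aluminium packing plate 12 mm thick (y axis), 44 wide (x), 72 tall (z), about 120 g, with one drilled dot near its top. It stands upright in one of 3 places, 48 mm apart, of a low wooden rack on the right (floor 8 mm, ribs 30 mm above the bench). Grip it by its width; all plates have the same outline
- packer_18_mid (a point): Centre (half-way up) of the loose aluminium packing plate 18 mm thick (y axis), 44 wide (x), 72 tall (z), about 180 g, with two drilled dots near its top. It stands upright in one of 3 places, 48 mm apart, of a low wooden rack on the right (floor 8 mm, ribs 30 mm above the bench). Grip it by its width; all plates have the same outline
- packer_24_mid (a point): Centre (half-way up) of the loose aluminium packing plate 24 mm thick (y axis), 44 wide (x), 72 tall (z), about 240 g, with three drilled dots near its top. It stands upright in one of 3 places, 48 mm apart, of a low wooden rack on the right (floor 8 mm, ribs 30 mm above the bench). Grip it by its width; all plates have the same outline
- spanner: bystander: flat open-ended spanner, 139 x 35 x 6 mm, lying; origin at its centre underside
- hex_key: bystander: black hex key, 88 x 29 x 6 mm, lying; origin at its underside
- dish: bystander: round findings dish, 68 mm across, 19 mm high; origin at its centre underside
- jig: Inclined steel plate (fixed), origin at its underside's centre, foot 170 x 200 mm: the 190 x 200 mm bed rises to the robot's left at 30 degrees to 117 mm, with two lanes up the slope, 100 mm apart. In the lane farther from the robot a brass block, 36 wide, 34 high off the bed (round boss and strap clamp up to 15 higher), is clamped; the other lane just stores the spare stop
- stop_long: the long end stop as a whole (fixed); origin on the bench under its lane's centre line, half-way along the plate
- stop_short: the short end stop as a whole (fixed); origin on the bench under its lane's centre line, half-way along the plate
- packer_12: the 12 mm packing plate as a whole; origin at the centre of its underside, 36 mm below its mid point
- packer_18: the 18 mm packing plate as a whole; origin at the centre of its underside, 36 mm below its mid point
- packer_24: the 24 mm packing plate as a whole; origin at the centre of its underside, 36 mm below its mid point
Mind the look-alikes: they are no part of the job. What is shaped like the packer_24 but orange, purple or red is not meant.

How it is judged (in metres and radians):
At the end, for the whole second after the job is handed in: The best-fitting pair (12+18 mm with the long stop, 18+24 mm with the short) stands in the gap at rest: each plate's centre 30 to 41 mm off the bed, within 15 mm of the lane's centre line, upright to the bed within 0.14 rad, faces square to the slope within 0.2 rad (((distance between stop_long_face and gap below 0.06 m and x of packer_12_mid in the frame of gap between -0.046 and 0 m and y of packer_12_mid in the frame of gap between -0.015 and 0.015 m and z of packer_12_mid in the frame of gap between 0.03 and 0.041 m and angle between the z axis of each of packer_12_mid, packer_18_mid and the z axis of gap, either way round below 0.14 rad and angle between the y axis of each of packer_12_mid, packer_18_mid and the x axis of gap, either way round below 0.2 rad and linear speed of each of packer_12, packer_18 below 0.02 m/s and x of packer_18_mid in the frame of gap between -0.046 and 0 m and y of packer_18_mid in the frame of gap between -0.015 and 0.015 m and z of packer_18_mid in the frame of gap between 0.03 and 0.041 m) or (distance between stop_short_face and gap below 0.06 m and x of packer_18_mid in the frame of gap between -0.046 and 0 m and y of packer_18_mid in the frame of gap between -0.015 and 0.015 m and z of packer_18_mid in the frame of gap between 0.03 and 0.041 m and angle between the z axis of each of packer_18_mid, packer_24_mid and the z axis of gap, either way round below 0.14 rad and angle between the y axis of each of packer_18_mid, packer_24_mid and the x axis of gap, either way round below 0.2 rad and linear speed of each of packer_18, packer_24 below 0.02 m/s and x of packer_24_mid in the frame of gap between -0.046 and 0 m and y of packer_24_mid in the frame of gap between -0.015 and 0.015 m and z of packer_24_mid in the frame of gap between 0.03 and 0.041 m))); the robot touches nothing.
It fails at once if a bystander (spanner, hex key, dish) is shifted by more than 30 mm (distance of any of spanner, hex_key, dish from where it was at the start of the episode above 0.03 m).
It fails at once if a plate is forced: pressed against the inclined plate, the block or a stop with more than 60 N (contact force between any of packer_12, packer_18, packer_24 and jig above 60 N or contact force between any of packer_12, packer_18, packer_24 and stop_long above 60 N or contact force between any of packer_12, packer_18, packer_24 and stop_short above 60 N).
It also fails if it takes over 54 s, if anything falls off the work surface, if the arm or the gripper's body presses on something with over 40 N, if the wrist force passes 120 N, or if a joint passes its speed limit or range.

## Working session

There is one attempt and no reset: what is moved stays moved. The work goes in short steps, Python scripts to look and compute and a tool call to move; the robot and the scene stay as the last step left them, time stands still between calls to the robot, and variables do not carry over. Pictures are saved under pics/ and viewed, at most 10 in all, crops included, and the job is handed in when it is done.

Besides the shell and the picture viewer there is one more tool, called as name(argument=value, ...), one argument or row to a line, values as JSON. step_arm: Moves the arm, as the interface text tells. Its arguments: {"type":"object","properties":{"deltas":{"type":"array","items":{"type":"array","items":{"type":"number"}}}},"required":["deltas"]}

```bash
mkdir -p pics; cat > h.py <<'E'
import numpy as np, cv2, pickle
from plant import bot
from scipy.spatial.transform import Rotation as Ro
def grab(n):
    im,d=bot.get_image(n); pickle.dump((im,d,bot.camera_info(n)),open(n+'.pkl','wb')); return im,d
def load(n): return pickle.load(open(n+'.pkl','rb'))
def cloud(d,c):
    v,u=np.mgrid[:d.shape[0],:d.shape[1]]
    P=np.stack([(u-c['cx'])/c['fx']*d,(v-c['cy'])/c['fy']*d,d],-1)
    W=(P-c['t'])@np.array(c['R']); W[d==0]=np.nan; return W
E
python3 - <<'E'
from h import *
for n in('scene','top'):
    im,d=grab(n); cv2.imwrite(f'pics/{n}0.png',im[...,::-1])
    c=bot.camera_info(n);print(n,{k:np.round(v,3).tolist() for k,v in c.items()})
print(bot.observe()); print(bot.camera_info('wrist'))
E
```

```text
scene {'fx': 467.957, 'fy': 467.957, 'cx': 281.83, 'cy': 210.053, 'R': [[-0.702, -0.712, -0.012], [-0.502, 0.506, -0.701], [0.506, -0.486, -0.713]], 't': [0.121, 0.337, 0.944]}
top {'fx': 434.621, 'fy': 434.621, 'cx': 273.653, 'cy': 209.729, 'R': [[0.002, -1.0, -0.002], [-0.998, -0.002, -0.065], [0.065, 0.002, -0.998]], 't': [-0.176, 0.368, 0.892]}
{'time_s': 0.1, 'joints': array([-8.42252492e+01,  1.58421200e+01,  8.62891328e+01, -3.35697382e-04,
        7.79638825e+01, -6.93478763e+00]), 'joint_vel': array([-0.00663616, -0.15862703, -0.12059751, -0.02774067,  0.15034149,
        0.02448896]), 'effort': array([ 1.19914759e-03, -4.17698371e+01, -2.46404940e+01, -2.13168291e-04,
        5.82957655e-03, -7.30205784e-06]), 'tool_pos': array([ 0.12642729, -0.56041537,  0.22693682]), 'orientation': array([-1.79905521e+02, -1.11607853e-02,  1.27095996e+01]), 'ft_force': array([-0.05597266, -0.12555811, -0.07052533]), 'wrist_torque': array([-0.00105664,  0.00907135, -0.01508655]), 'gripper_force': 0.0, 'finger_gap': 0.08545133968781721}
{'fx': 325.19226210127806, 'fy': 325.19226210127806, 'cx': 279.39319001424417, 'cy': 203.69273598498626, 'mount': array([[ 1.08496178e-03, -9.64032056e-01, -2.65783782e-01,
         6.79688376e-02],
       [ 9.99999411e-01,  1.04937444e-03,  2.75902997e-04,
        -6.65274749e-04],
       [ 1.29273748e-05, -2.65783925e-01,  9.64032627e-01,
        -1.46874860e-01],
       [ 0.00000000e+00,  0.00000000e+00,  0.00000000e+00,
         1.00000000e+00]])}
```

View pics/scene0.png

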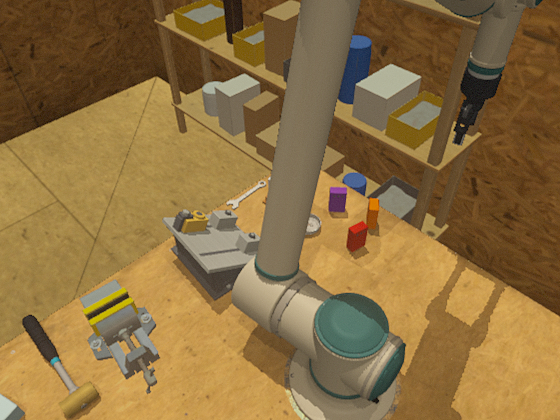

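View pics/top0.png

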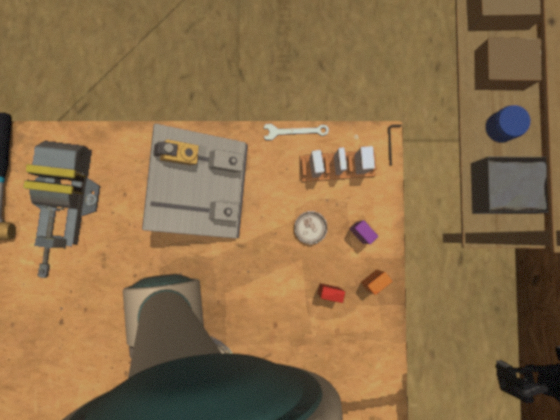

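The top view shows the jig (150–245, 125–237), block at (180,152), far-lane stop at (226,160), near-lane stop at (225,211). The rack plates are at (317,162), (342,160) and (367,160), with coloured look-alikes at (365,232), (377,282) and (332,294). The candidates are the three bare-aluminium plates in the rack; I'll confirm with a crop and measure.

```bash
python3 - <<'E'
from h import *
im,d,c=load('top'); W=cloud(d,c)
a=cv2.resize(im[115:245,140:250],None,fx=3.6,fy=3.6,interpolation=cv2.INTER_CUBIC)
b=cv2.resize(im[140:190,290:390],None,fx=3.9,fy=3.9,interpolation=cv2.INTER_CUBIC)
o=np.zeros((max(a.shape[0],b.shape[0]),a.shape[1]+b.shape[1],3),np.uint8);o[:a.shape[0],:a.shape[1]]=a;o[:b.shape[0],a.shape[1]:]=b
cv2.imwrite('pics/crop1.png',o[...,::-1])
X,Y,Z=W[...,0],W[...,1],W[...,2]
# plates top
m=(Z>0.066)&(Z<0.1); m[:,:290]=0;m[:,400:]=0
n,l,s,ce=cv2.connectedComponentsWithStats(m.astype(np.uint8))
for i in range(1,n):
    if s[i,4]>30:
        p=W[l==i]; 
        q=(l==i); r=cv2.minAreaRect(p[:,:2].astype(np.float32)*1000)
        print('cmp',s[i].tolist(),np.round(p.mean(0),4),'rect',np.round(r[0],1),np.round(r[1],1),round(r[2],1),im[q].mean(0).round())
# bed plane fit
m=np.zeros(Z.shape,bool); m[168:200,160:235]=1
p=W[m]; A=np.c_[p[:,:2],np.ones(len(p))]
for k in range(5):
    co=np.linalg.lstsq(A,p[:,2],rcond=None)[0]; r=p[:,2]-A@co; g=abs(r)<.003; p=p[g];A=A[g]
nrm=np.r_[-co[0],-co[1],1];nrm/=np.linalg.norm(nrm)
print('plane',co,'n',nrm,'tilt',np.degrees(np.arccos(nrm[2])),len(p))
h=(W@nrm-co[2]*nrm[2])
ux=np.r_[0,1,0]-nrm[1]*nrm; ux/=np.linalg.norm(ux)
S=W@ux
for v in range(140,172,3): print('v',v,[(u,int(h[v,u]*1000),int(S[v,u]*1000)) for u in range(184,224,2)] if v in(149,152,155,158,161) else '')
np.savez('bed.npz',nrm=nrm,co=co,ux=ux)
E
```

```text
cmp [337, 147, 10, 24, 164] [ 0.4637 -0.3063  0.0781] rect [ 464.4 -306.9] [43.8 12.5] 6.0 [178. 175. 170.]
cmp [360, 146, 15, 24, 312] [ 0.4657 -0.3549  0.0784] rect [ 466.7 -355.7] [44.5 24.8] 4.3 [187. 186. 186.]
cmp [311, 150, 13, 24, 230] [ 0.458  -0.2589  0.0787] rect [ 459.1 -259.3] [44.  18.5] 8.7 [186. 185. 181.]
cmp [355, 220, 23, 24, 284] [ 0.3222 -0.3536  0.0712] rect [ 322.3 -354.1] [43.8 24.1] 42.1 [138.  79. 135.]
cmp [367, 272, 25, 23, 299] [ 0.2243 -0.3779  0.071 ] rect [ 224.3 -378.3] [24.2 44.1] 38.8 [186. 110.  53.]
cmp [321, 286, 24, 17, 292] [ 0.2022 -0.2879  0.0712] rect [ 202.1 -288. ] [44. 24.] 79.3 [173.  58.  46.]
 ** On entry to DLASCL parameter number  4 had an illegal value
 ** On entry to DLASCL parameter number  4 had an illegal valueTraceback (most recent call last):
  File "<stdin>", line 20, in <module>
    x, resids, rank, s = _umath_linalg.lstsq(a, b, rcond,
                         ~~~~~~~~~~~~~~~~~~~^^^^^^^^^^^^^
                                             signature=signature)
                                             ^^^^^^^^^^^^^^^^^^^^
    raise LinAlgError("SVD did not converge in Linear Least Squares")
numpy.linalg.LinAlgError: SVD did not converge in Linear Least Squares
```

View pics/crop1.png

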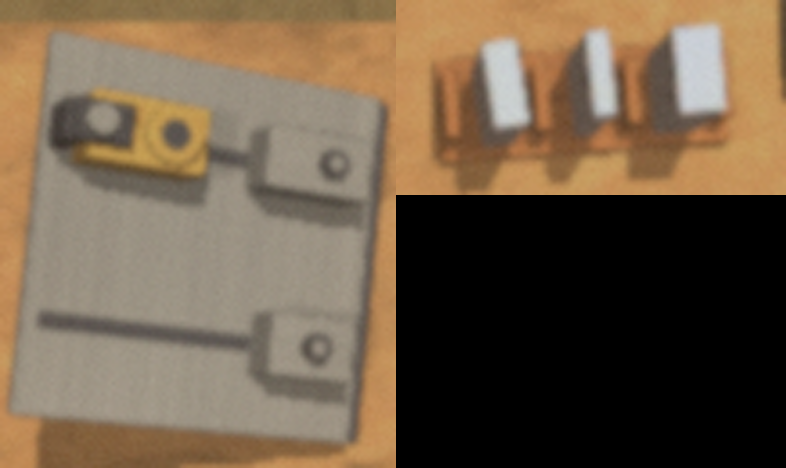

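Crop: the rack plates measure 18.5, 12.5 and 24.8 mm thick at (317,162), (342,160) and (367,160). They are 18, 12 and 24 mm, bare aluminium and at the right height. Far-lane stop looks the longer of the two, to be confirmed. I'll fix the bed fit.

```bash
python3 - <<'E'
from h import *
im,d,c=load('top'); W=cloud(d,c); ok=np.isfinite(W[...,2])
# bed
m=ok.copy(); mm=np.zeros_like(m); mm[170:194,162:235]=1; p=W[m&mm]; A=np.c_[p[:,:2],np.ones(len(p))]
for k in range(6):
    co=np.linalg.lstsq(A,p[:,2],rcond=None)[0]; g=abs(p[:,2]-A@co)<.004; p=p[g];A=A[g]
n=np.r_[-co[0],-co[1],1];n/=np.linalg.norm(n)
print('n',n,'tilt',np.degrees(np.arccos(n[2])),len(p),'slope yaw',np.degrees(np.arctan2(-n[1],-n[0])))
h=W@n-co[2]*n[2]
# tops at h 34 (boxes)
box=np.zeros(ok.shape,bool); box[120:240,145:250]=1
# top-face points
for nm,(u0,u1,v0,v1) in dict(block=(155,200,135,170),stopfar=(202,246,140,178),stopnear=(202,246,190,230)).items():
    q=np.zeros_like(box); q[v0:v1,u0:u1]=1; q&=ok&(abs(h-.034)<.004)
    nn,l,s,_=cv2.connectedComponentsWithStats(q.astype(np.uint8)); i=1+np.argmax(s[1:,4]); q=l==i
    print(nm,s[i],'h med',np.median(h[q]))
    up=-(n-np.r_[0,0,0]); 
    # in-plane axes from plane gradient
    ax=np.r_[-n[0],-n[1],0]; ax/=np.linalg.norm(ax); ux=ax*n[2]+np.r_[0,0,np.hypot(n[0],n[1])]; uy=np.cross(n,ux)
    P=W[q]; ab=np.c_[P@ux,P@uy]
    r=cv2.minAreaRect((ab*1000).astype(np.float32)); print('  rect',np.round(r[0],1),np.round(r[1],1),round(r[2],1),'a',np.percentile(ab[:,0]*1000,[1,99]).round(1),'b',np.percentile(ab[:,1]*1000,[1,99]).round(1))
print('ux',ux,'uy',uy,'o',co[2]*n[2])
np.savez('bed.npz',n=n,co=co,ux=ux,uy=uy)
# bench-level foot corners via bed mask
q=box&ok&(abs(h)<.004); nn,l,s,_=cv2.connectedComponentsWithStats(q.astype(np.uint8)); i=1+np.argmax(s[1:,4]); P=W[l==i]
ab=np.c_[P@ux,P@uy]; r=cv2.minAreaRect((ab*1000).astype(np.float32)); print('bed',np.round(r[0],1),np.round(r[1],1),round(r[2],2),'z',P[:,2].min(),P[:,2].max())
q=ok.copy(); q[:]=0; q[200:215,260:290]=1; print('bench z',np.nanmedian(W[q&ok][:,2]))
E
```

```text
n [-0.04428023 -0.49840476  0.86581289] tilt 30.024343784717665 1694 slope yaw 84.92294824291609
block [164 139  35  25 306] h med 0.03399738281083994
  rect [  92.7 -467.3] [36.2 62.7] 89.9 a [ 62.8 123.5] b [-484.9 -449.3]
stopfar [213 149  30  22 452] h med 0.03387514592797099
  rect [  -1.2 -467.4] [61.2 34.3] 0.9 a [-30.6  28.5] b [-483.8 -450.4]
stopnear [214 201  25  20 351] h med 0.03398621931082693
  rect [  -7.5 -367.4] [49. 34.] 0.1 a [-31.2  16.4] b [-384.  -350.8]
ux [0.07662042 0.86241595 0.50036791] uy [-9.9607659e-01  8.8495353e-02 -6.9388939e-18] o 0.0538097843292412
bed [  45.1 -417.6] [190.6 200.2] 0.11 z 0.019324612095582984 0.11910324116693204
bench z -0.000431090756263383
```

```bash
cat >> h.py <<'E'
B=np.load('bed.npz'); n,ux,uy=B['n'],B['ux'],B['uy']; O=float(B['co'][2]*n[2])
Rg=np.c_[ux,-uy,-n]           # tool orientation square to bed
def bedp(a,b,h): return a*ux+b*uy+(h+O)*n
def Rdown(yaw): return Ro.from_euler('xyz',[180,0,yaw],degrees=True).as_matrix()
def row(p,R,s=None,frm=None):
    if frm is None:
        s=bot.observe(); frm=(s['tool_pos'],Ro.from_euler('xyz',s['orientation'],degrees=True).as_matrix())
    p0,R0=frm; return np.r_[R0.T@(np.array(p)-p0)*100, np.degrees(Ro.from_matrix(R0.T@R).as_rotvec())/6].round(2)
def where():
    s=bot.observe(); p=s['tool_pos']; R=Ro.from_euler('xyz',s['orientation'],degrees=True).as_matrix()
    print('t',round(s['time_s'],2),'p',p.round(4),'a,b,h mm',np.round([p@ux*1e3,p@uy*1e3,(p@n-O)*1e3],1),'err deg to Rg',np.degrees(Ro.from_matrix(Rg.T@R).as_rotvec()).round(2),
      'ft',s['ft_force'].round(1),'gap',round(s['finger_gap'],4),'gf',round(s['gripper_force'],1),'j',s['joints'].round(0)); return p,R
E
python3 - <<'E'
from h import *
where(); print('gap',bedp(.062,-.4674,0),bedp(.0285,-.4674,0))
print(row([.464,-.307,.16],Rdown(96)))
E
```

```text
t 0.1 p [ 0.1264 -0.5604  0.2269] a,b,h mm [-360.1 -175.5  416.4] err deg to Rg [-18.82 -25.84  70.48] ft [-0.1 -0.1 -0.1] gap 0.0855 gf 0.0 j [-84.  16.  86.  -0.  78.  -7.]
gap [ 0.46793395 -0.01471199  0.07761202] [ 0.46536717 -0.04360293  0.06084969]
[ 3.850e+01 -1.728e+01  6.730e+00 -1.000e-02 -1.000e-02 -1.388e+01]
```

step_arm(
  deltas=[
    [1,38.5,-17.3,6.7,0,0,-13.9],
    [1,38.5,-17.3,6.7,0,0,-13.9],
    [1,38.5,-17.3,6.7,0,0,-13.9],
    [1,38.5,-17.3,6.7,0,0,-13.9],
    [1,38.5,-17.3,6.7,0,0,-13.9],
    [1,38.5,-17.3,6.7,0,0,-13.9],
    [1,38.5,-17.3,6.7,0,0,-13.9],
    [1,38.5,-17.3,6.7,0,0,-13.9],
    [1,38.5,-17.3,6.7,0,0,-13.9],
    [1,38.5,-17.3,6.7,0,0,-13.9],
    [1,38.5,-17.3,6.7,0,0,-13.9],
    [1,38.5,-17.3,6.7,0,0,-13.9],
    [1,38.5,-17.3,6.7,0,0,-13.9],
    [1,38.5,-17.3,6.7,0,0,-13.9],
    [1,38.5,-17.3,6.7,0,0,-13.9],
    [1,38.5,-17.3,6.7,0,0,-13.9],
  ],
)

```text
time_s: 1.43
tool_pos: [0.4635, -0.308, 0.1608]
orientation: [-180.0, 0.0, 96.0]
ft_force: [-0.8, 0.3, 0.3]
finger_gap: 0.0853
gripper_force: 0.0
```

```bash
python3 - <<'E'
from h import *
where(); print(row([.464,-.307,.058],Rdown(96)))
p,R=where()
im,d=bot.get_image('wrist'); c=bot.camera_info('wrist'); cv2.imwrite('pics/w1.png',im[...,::-1])
v,u=np.mgrid[:420,:560]; x=(u-c['cx']);y=(v-c['cy']); r=np.hypot(x,y)+1e-9; th=r/c['fx']
P=np.stack([np.tan(th)*x/r*d,np.tan(th)*y/r*d,d],-1); M=c['mount']; T=P@M[:3,:3].T+M[:3,3]; W=T@R.T+p
m=(d>0)&(W[...,2]>.066)&(W[...,2]<.1)
k,l,s,_=cv2.connectedComponentsWithStats(m.astype(np.uint8))
for i in range(1,k):
    if s[i,4]>200:
        q=W[l==i]; rr=cv2.minAreaRect(q[:,:2].astype(np.float32)*1000); print(s[i],np.round(rr[0],1),np.round(rr[1],1),round(rr[2],1),np.round(np.percentile(q[:,2],95),4))
E
```

```text
t 1.43 p [ 0.4635 -0.308   0.1608] a,b,h mm [-149.7 -488.9  218.4] err deg to Rg [  2.9  -29.94 -10.79] ft [-0.8  0.3  0.3] gap 0.0853 gf 0.0 j [-41.  17.  95.  -0.  68. -47.]
[ 0.1   0.06 10.28 -0.    0.   -0.  ]
t 1.43 p [ 0.4635 -0.308   0.1608] a,b,h mm [-149.7 -488.9  218.4] err deg to Rg [  2.9  -29.94 -10.79] ft [-0.8  0.3  0.3] gap 0.0853 gf 0.0 j [-41.  17.  95.  -0.  68. -47.]
[ 247  130   64   29 1642] [ 458.4 -260. ] [43.9 18.9] 9.4 0.0817
[  0 135  22  49 849] [ 202.1 -288.5] [44.8 25.2] 78.4 0.0735
[ 250  197   60   21 1194] [ 464.1 -307.1] [43.7 12.6] 6.6 0.0815
[  89  217   48   47 1153] [ 322.3 -354.1] [44.9 24.4] 42.1 0.0735
[ 17 226  37  47 784] [ 224.3 -378.4] [25.3 44.7] 38.1 0.0734
[ 247  248   58   36 1879] [ 466. -356.] [44.6 24.8] 3.2 0.0815
```

step_arm(
  deltas=[
    [1,0.1,0.1,4,0,0,0],
    [1,0.1,0.1,8,0,0,0],
    [1,0.1,0.1,10.3,0,0,0],
    [1,0.1,0.1,10.3,0,0,0],
    [1,0.1,0.1,10.3,0,0,0],
    [0.4,0.1,0.1,10.3,0,0,0],
    [0.4,0.1,0.1,10.3,0,0,0],
    [0.4,0.1,0.1,10.3,0,0,0],
    [0.3,0.1,0.1,10.3,0,0,0],
    [0.3,0.1,0.1,10.3,0,0,0],
    [0.3,0.1,0.1,10.3,0,0,0],
    [0.3,0.1,0.1,10.3,0,0,0],
    [0.3,0.1,0.1,10.3,0,0,0],
    [0.3,0.1,0.1,10.3,0,0,0],
  ],
)

```text
time_s: 2.65
tool_pos: [0.4657, -0.3074, 0.0599]
orientation: [179.9, 0.2, 96.1]
ft_force: [-1.8, 0.1, 5.6]
finger_gap: 0.0423
gripper_force: 60.0
```

```bash
python3 - <<'E'
from h import *
p,R=where()
E
```

```text
t 2.65 p [ 0.4657 -0.3074  0.0599] a,b,h mm [-199.4 -491.1  130.6] err deg to Rg [  2.79 -30.09 -10.98] ft [-1.8  0.1  5.6] gap 0.0423 gf 60.0 j [-41.  23. 102.  -0.  55. -47.]
```

```bash
python3 - <<'E'
from h import *
print(bedp(.040,-.4674,.11)); print(row(bedp(.040,-.4674,.11),Rg))
E
```

```text
[ 0.46137748 -0.08850967  0.16184334]
[ 21.77   1.92 -10.26  -0.47   5.02   1.83]
```

step_arm(
  deltas=[
    [0.3,0,0,-3,0,0,0],
    [0.3,0,0,-6,0,0,0],
    [0.3,0,0,-9,0,0,0],
    [0.3,0,0,-11,0,0,0],
    [0.3,3,0.2,-12,0,0.8,0.3],
    [0.3,6,0.5,-12,-0.1,1.6,0.6],
    [0.3,9,0.8,-12,-0.2,2.4,0.9],
    [0.3,12,1.1,-12,-0.3,3.2,1.2],
    [0.3,15,1.4,-12,-0.4,4,1.5],
    [0.3,18,1.7,-11,-0.5,5,1.8],
    [0.3,21.8,1.9,-10.3,-0.5,5,1.8],
    [0.3,21.8,1.9,-10.3,-0.5,5,1.8],
    [0.3,21.8,1.9,-10.3,-0.5,5,1.8],
    [0.3,21.8,1.9,-10.3,-0.5,5,1.8],
  ],
)

```text
time_s: 3.82
tool_pos: [0.4611, -0.0882, 0.1612]
orientation: [179.8, -30.0, 85.2]
ft_force: [-0.2, 0.1, -1.5]
finger_gap: 0.0424
gripper_force: 61.9
```

```bash
cat >> h.py <<'E'
def wcloud():
    p,R=where(); im,d=bot.get_image('wrist'); c=bot.camera_info('wrist')
    v,u=np.mgrid[:420,:560]; x=(u-c['cx']);y=(v-c['cy']); r=np.hypot(x,y)+1e-9; th=r/c['fx']
    P=np.stack([np.tan(th)*x/r*d,np.tan(th)*y/r*d,d],-1); M=c['mount']; T=P@M[:3,:3].T+M[:3,3]; W=T@R.T+p; W[d==0]=np.nan
    return im,W,np.stack([W@ux*1e3,W@uy*1e3,(W@n-O)*1e3],-1)
E
python3 - <<'E'
from h import *
im,W,G=wcloud(); cv2.imwrite('pics/w2.png',im[...,::-1])
print(row(bedp(.040,-.4674,.11),Rg))
a,b,h=np.moveaxis(G,-1,0)
m=(abs(h-34)<3)&(b<-445)&(b>-490)&(a>-60)&(a<140)
for lo,hi in((-60,45),(45,140)):
    q=G[m&(a>lo)&(a<hi)]; print(len(q), np.percentile(q[:,0],[0,2,98,100]).round(1) if len(q) else '', np.percentile(q[:,1],[1,99]).round(1) if len(q) else '')
E
```

```text
t 3.82 p [ 0.4611 -0.0882  0.1612] a,b,h mm [  40.  -467.1  109.3] err deg to Rg [-0.1  -0.06 -0.23] ft [-0.2  0.1 -1.5] gap 0.0424 gf 61.9 j [-39.  17. 103.  25.  79. -43.]
[ 0.04 -0.   -0.04  0.02  0.01  0.04]
501 [-32.  -31.3 -20.2 -19.8] [-483.4 -451. ]
2272 [ 62.5  63.2 135.7 136.5] [-484.8 -449.3]
```

View pics/w2.png

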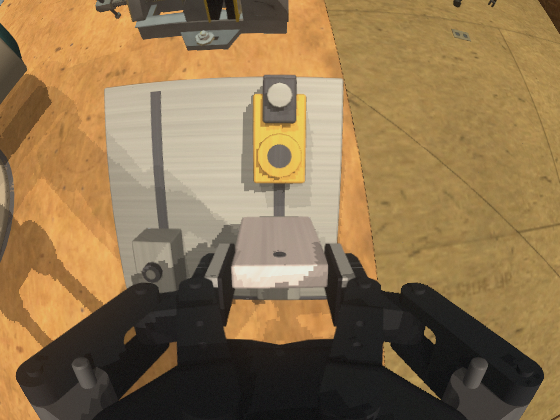

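The wrist view shows the one-dot 12 mm plate held squarely at (280,240), with the block's lower face at (278,183). I'll lower it.

step_arm(
  deltas=[
    [0.3,0,0,1.5,0,0,0],
    [0.3,0,0,3,0,0,0],
    [0.3,0,0,4.2,0,0,0],
    [0.3,0,0,5,0,0,0],
    [0.3,0,0,5.2,0,0,0],
    [0.3,0,0,5.2,0,0,0],
    [0.3,0,0,5.2,0,0,0],
  ],
)

```text
time_s: 4.45
tool_pos: [0.4636, -0.0624, 0.1161]
orientation: [179.8, -30.0, 85.1]
ft_force: [0.6, -0.4, -0.9]
finger_gap: 0.0421
gripper_force: 61.9
```

```bash
python3 - <<'E'
from h import *
im,W,G=wcloud()
a,b,h=np.moveaxis(G,-1,0)
sel=np.zeros(a.shape,bool); sel[205:300,220:335]=1
q=G[sel&(a>36)&(a<56)&(abs(b+467)<21)&(h>4)&(h<100)]
for lo in range(0,100,10):
    z=q[(q[:,2]>lo)&(q[:,2]<=lo+10)]
    if len(z)>20: print(lo,len(z),np.median(z[:,0]).round(1),np.percentile(z[:,1],[1,99]).round(1))
t=G[sel&(abs(b+467)<21)&(a>30)&(a<48)&(h>50)]; print('top h',np.percentile(t[:,2],[50,90,98]).round(1),'a',np.percentile(t[:,0],[2,50,98]).round(1))
E
```

```text
t 4.45 p [ 0.4636 -0.0624  0.1161] a,b,h mm [  39.8 -467.3   57.3] err deg to Rg [-0.1   0.02 -0.16] ft [ 0.6 -0.4 -0.9] gap 0.0421 gf 61.9 j [-37.  19. 108.  27.  72. -44.]
0 45 46.0 [-486.8 -447.3]
10 337 46.1 [-486.8 -446.4]
20 411 46.1 [-487.  -446.4]
30 466 46.0 [-487.3 -446.7]
40 557 46.0 [-487.5 -446.4]
50 661 46.0 [-487.5 -446.6]
60 790 46.0 [-487.5 -446.4]
70 2691 43.2 [-487.5 -446.5]
80 166 45.2 [-452.4 -446.1]
90 154 46.4 [-446.8 -446. ]
top h [77.1 79.  92.3] a [35.  45.4 46.6]
```

step_arm(
  deltas=[
    [0.3,-0.2,0,0.2,0,0,0],
    [0.3,-0.3,0,0.4,0,0,0],
    [0.3,-0.4,0,0.5,0,0,0],
    [0.3,-0.4,0,0.55,0,0,0],
    [0.3,-0.4,0,0.6,0,0,0],
    [0.3,-0.4,0,0.6,0,0,0],
    [0.3,-0.4,0,0.6,0,0,0],
  ],
)

```text
time_s: 5.08
tool_pos: [0.4633, -0.0634, 0.1103]
orientation: [179.8, -30.0, 85.2]
ft_force: [-3.9, -6.5, 13.0]
finger_gap: 0.0422
gripper_force: 63.7
```

```bash
python3 - <<'E'
from h import *
p,R=where(); print('tool-frame force',(R.T@bot.observe()['ft_force']).round(1))
E
```

```text
t 5.08 p [ 0.4633 -0.0634  0.1103] a,b,h mm [  36.1 -467.1   52.8] err deg to Rg [-0.11  0.01 -0.23] ft [-3.9 -6.5 13. ] gap 0.0422 gf 63.7 j [-37.  19. 108.  27.  72. -45.]
tool-frame force [  0.6  -3.3 -14.7]
```

step_arm(
  deltas=[
    [0.3,0,0,-0.1,0,0,0],
    [0.3,-0.1,0,-0.1,0,0,0],
    [0.3,-0.15,0,-0.1,0,0,0],
    [0.3,-0.15,0,-0.1,0,0,0],
    [0.3,-0.15,0,-0.1,0,0,0],
  ],
)

```text
time_s: 5.5
tool_pos: [0.4633, -0.0641, 0.1101]
orientation: [179.8, -30.2, 85.1]
ft_force: [-1.9, -3.5, 9.5]
finger_gap: 0.0422
gripper_force: 63.2
```

```bash
python3 - <<'E'
from h import *
p,R=where(); print('tool-frame force',(R.T@bot.observe()['ft_force']).round(1))
E
```

```text
t 5.5 p [ 0.4633 -0.0641  0.1101] a,b,h mm [  35.3 -467.1   52.9] err deg to Rg [-0.11  0.13 -0.18] ft [-1.9 -3.5  9.5] gap 0.0422 gf 63.2 j [-37.  19. 108.  27.  72. -45.]
tool-frame force [  1.6  -1.6 -10.1]
```

step_arm(
  deltas=[
    [0.6,0,0,0,0,0,0],
    [0.8,0,0,0,0,0,0],
    [1,0,0,0,0,0,0],
    [1,0,0,0,0,0,0],
    [1,0,0,0,0,0,0],
    [1,0,0,-2,0,0,0],
    [1,0,0,-5,0,0,0],
    [1,0,0,-8,0,0,0],
    [1,0,0,-11,0,0,0],
    [1,0,0,-11,0,0,0],
    [1,0,0,-11,0,0,0],
  ],
)

```text
time_s: 6.42
tool_pos: [0.4584, -0.1199, 0.2045]
orientation: [179.7, -30.0, 85.1]
ft_force: [-0.4, 0.8, -1.0]
finger_gap: 0.0857
gripper_force: 0.0
```

```bash
python3 - <<'E'
from h import *
im,W,G=wcloud(); cv2.imwrite('pics/w3.png',im[...,::-1])
a,b,h=np.moveaxis(G,-1,0)
q=G[(a>25)&(a<55)&(abs(b+467)<24)&(h>4)&(h<69)]
for lo in range(0,80,10):
    z=q[(q[:,2]>lo)&(q[:,2]<=lo+10)]
    if len(z)>20: print(lo,len(z),np.percentile(z[:,0],[10,50,90]).round(1),np.percentile(z[:,1],[1,99]).round(1))
t=(a>20)&(a<55)&(abs(b+467)<26)&(h>69)&(h<78); t=G[t]; r=cv2.minAreaRect(t[:,:2].astype(np.float32)); print('top',len(t),np.median(t[:,2]),r)
m=(abs(h-34)<3)&(b<-445)&(b>-490)&(a>45)&(a<140);print('block a',np.percentile(a[m],[0,1]))
R18=Rdown(99); p18=np.r_[.4585,-.2595,.16]; print(row(p18,R18))
E
```

```text
t 6.42 p [ 0.4584 -0.1199  0.2045] a,b,h mm [  34.1 -467.3  162.7] err deg to Rg [-0.18 -0.03 -0.16] ft [-0.4  0.8 -1. ] gap 0.0857 gf 0.0 j [-42.  15.  98.  24.  86. -43.]
0 48 [41.1 41.4 41.6] [-486.2 -444.4]
10 131 [40.9 41.1 41.4] [-486.8 -444.6]
20 110 [40.6 40.9 41.1] [-486.6 -444.8]
30 144 [40.4 40.6 40.9] [-486.8 -444.9]
40 154 [40.1 40.4 40.6] [-487.  -444.8]
50 177 [39.8 40.1 40.4] [-486.5 -444.8]
60 182 [39.6 39.9 40.2] [-487.  -444.8]
top 920 73.02494904991163 ((33.868595123291016, -465.72052001953125), (12.578360557556152, 43.6005973815918), 0.11305806040763855)
block a [62.119024   62.38981794]
[-14.31   1.31  -3.26   0.63  -4.99  -2.27]
```

```bash
python3 - <<'E'
from h import *
print(row([.458,-.2565,.16],Rdown(99)))
E
```

```text
[-14.05   1.23  -3.11   0.63  -4.99  -2.27]
```

step_arm(
  deltas=[
    [1,-3,0.3,-2,0.1,-0.9,-0.4],
    [1,-6,0.5,-3,0.2,-1.8,-0.8],
    [1,-9,0.8,-3.1,0.3,-2.8,-1.3],
    [1,-12,1,-3.1,0.5,-3.8,-1.8],
    [1,-14.05,1.2,-3.1,0.63,-5,-2.27],
    [1,-14.05,1.2,-3.1,0.63,-5,-2.27],
    [1,-14.05,1.2,-3.1,0.63,-5,-2.27],
    [1,-14.05,1.2,-3.1,0.63,-5,-2.27],
  ],
)

```text
time_s: 7.13
tool_pos: [0.4576, -0.255, 0.1595]
orientation: [-179.9, -0.1, 99.0]
ft_force: [0.2, 0.6, 0.2]
finger_gap: 0.0852
gripper_force: 0.0
```

```bash
python3 - <<'E'
from h import *
im,W,G=wcloud()
m=(W[...,2]>.068)&(W[...,2]<.1)&(W[...,0]>.42)
k,l,s,_=cv2.connectedComponentsWithStats(m.astype(np.uint8))
for i in range(1,k):
    if s[i,4]>200:
        q=W[l==i]; rr=cv2.minAreaRect(q[:,:2].astype(np.float32)*1000); print(s[i],np.round(rr[0],1),np.round(rr[1],1),round(rr[2],1),np.round(np.percentile(q[:,2],[50,95]),4))
print(row([.458,-.2565,.058],Rdown(99)))
E
```

```text
t 7.13 p [ 0.4576 -0.255   0.1595] a,b,h mm [-105.  -478.3  191.1] err deg to Rg [  3.79 -29.74 -13.73] ft [0.2 0.6 0.2] gap 0.0852 gf 0.0 j [-37.  14.  99.   0.  67. -46.]
[294   0  47  16 405] [ 461.4 -100.7] [33.6 11.3] 9.4 [0.0707 0.0785]
[ 249  201   61   28 1589] [ 458.6 -259.2] [44.2 18. ] 9.2 [0.0804 0.0816]
[ 244  305   53   33 1481] [ 466.  -355.7] [43.8 25.2] 4.5 [0.0803 0.0814]
[-1.000e-01  0.000e+00  1.019e+01 -1.000e-02 -1.000e-02 -0.000e+00]
```

step_arm(
  deltas=[
    [1,-0.1,0,4,0,0,0],
    [1,-0.1,0,8,0,0,0],
    [1,-0.1,0,10.2,0,0,0],
    [1,-0.1,0,10.2,0,0,0],
    [1,-0.1,0,10.2,0,0,0],
    [0.4,-0.1,0,10.2,0,0,0],
    [0.4,-0.1,0,10.2,0,0,0],
    [0.4,-0.1,0,10.2,0,0,0],
    [0.3,-0.1,0,10.2,0,0,0],
    [0.3,-0.1,0,10.2,0,0,0],
    [0.3,-0.1,0,10.2,0,0,0],
    [0.3,-0.1,0,10.2,0,0,0],
    [0.3,-0.1,0,10.2,0,0,0],
    [0.3,-0.1,0,10.2,0,0,0],
  ],
)

```text
time_s: 8.35
tool_pos: [0.459, -0.2584, 0.0602]
orientation: [179.9, 0.2, 99.0]
ft_force: [-1.0, -0.1, 5.0]
finger_gap: 0.0425
gripper_force: 60.5
```

```bash
python3 - <<'E'
from h import *
where(); print(row(bedp(.0555,-.4667,.150),Rg))
E
```

```text
t 8.35 p [ 0.459  -0.2584  0.0602] a,b,h mm [-157.6 -480.   106.7] err deg to Rg [  3.57 -30.07 -13.8 ] ft [-1.  -0.1  5. ] gap 0.0425 gf 60.5 j [-37.  20. 106.  -0.  53. -46.]
[ 16.06   2.7  -14.46  -0.59   5.01   2.3 ]
```

step_arm(
  deltas=[
    [0.7,0,0,0,0,0,0],
    [0.7,0,0,0,0,0,0],
    [0.7,0,0,0,0,0,0],
    [0.7,0.3,0,0,0,0,0],
    [0.7,0.3,0,0,0,0,0],
    [0.7,0.3,0,0,0,0,0],
    [0.7,0.3,0,0,0,0,0],
    [0.4,0.3,0,0,0,0,0],
    [0.4,0.3,0,0,0,0,0],
    [0.3,0.3,0,0,0,0,0],
    [0.3,0.3,0,0,0,0,0],
    [0.3,0.3,0,0,0,0,0],
    [0.3,0.3,0,0,0,0,0],
    [0.3,0.3,0,0,0,0,0],
  ],
)

```text
time_s: 9.52
tool_pos: [0.4576, -0.2547, 0.0584]
orientation: [-180.0, 0.1, 99.0]
ft_force: [-0.8, -0.2, 5.8]
finger_gap: 0.0423
gripper_force: 61.3
```

```bash
python3 - <<'E'
from h import *
im,W,G=wcloud()
m=(W[...,2]>.068)&(W[...,2]<.084)&(abs(W[...,0]-.4586)<.027)&(abs(W[...,1]+.259)<.02)
q=W[m]; print(cv2.minAreaRect(q[:,:2].astype(np.float32)*1000), np.percentile(q[:,2],95))
print(row(bedp(.0555,-.4667,.150),Rg))
E
```

```text
t 9.52 p [ 0.4576 -0.2547  0.0584] a,b,h mm [-155.4 -478.3  103.5] err deg to Rg [  3.7  -29.95 -13.75] ft [-0.8 -0.2  5.8] gap 0.0423 gf 61.3 j [-37.  20. 107.  -0.  53. -46.]
((459.6053466796875, -255.403076171875), (52.66084289550781, 26.656597137451172), 8.935639381408691) 0.0817567708588449
[ 15.71   2.74 -14.6   -0.62   4.99   2.29]
```

step_arm(
  deltas=[
    [0.3,0,0,-3,0,0,0],
    [0.3,0,0,-6,0,0,0],
    [0.3,0,0,-9,0,0,0],
    [0.3,0,0,-12,0,0,0],
    [0.3,1,0.3,-15,0,0.6,0.2],
    [0.3,3,0.6,-17,-0.1,1.4,0.6],
    [0.3,6,1,-17,-0.2,2.2,0.9],
    [0.3,9,1.5,-17,-0.4,3.2,1.4],
    [0.3,12,2,-16,-0.5,4,1.9],
    [0.3,15.7,2.7,-14.6,-0.6,5,2.3],
    [0.3,15.7,2.7,-14.6,-0.6,5,2.3],
    [0.3,15.7,2.7,-14.6,-0.6,5,2.3],
    [0.3,15.7,2.7,-14.6,-0.6,5,2.3],
    [0.3,15.7,2.7,-14.6,-0.6,5,2.3],
  ],
)

```text
time_s: 10.73
tool_pos: [0.4606, -0.0963, 0.2043]
orientation: [-180.0, -29.9, 84.9]
ft_force: [-0.4, -0.0, -0.6]
finger_gap: 0.0427
gripper_force: 62.1
```

```bash
cat >> h.py <<'E'
def faces(G,alo,ahi,hs):
    a,b,h=np.moveaxis(G,-1,0)
    for lo in hs:
        z=a[(a>alo)&(a<ahi)&(abs(b+467)<19)&(h>lo)&(h<=lo+10)]
        if len(z)>20: print(lo,len(z),np.percentile(z,[10,50,90]).round(1))
E
python3 - <<'E'
from h import *
im,W,G=wcloud(); cv2.imwrite('pics/w4.png',im[...,::-1])
print(row(bedp(.0555,-.4667,.150),Rg))
faces(G,45,75,range(80,180,10))
a,b,h=np.moveaxis(G,-1,0); t=(a>35)&(a<72)&(abs(b+467)<19)&(h>160); print('top h',np.percentile(h[t],[50,90]),'a',np.percentile(a[t],[1,99]))
m=(abs(h-34)<3)&(b<-445)&(b>-490)&(a>52)&(a<140);print('block a',np.percentile(a[m],[0,1]))
E
```

```text
t 10.73 p [ 0.4606 -0.0963  0.2043] a,b,h mm [  54.5 -467.3  150.7] err deg to Rg [ 0.   -0.09  0.02] ft [-0.4 -0.  -0.6] gap 0.0427 gf 62.1 j [-40.  15.  99.  24.  85. -41.]
[ 0.09 -0.06  0.08  0.    0.01 -0.  ]
100 229 [58.  58.3 58.6]
110 344 [58.1 58.3 58.6]
120 421 [58.1 58.3 58.6]
130 497 [58.  58.3 58.7]
140 578 [57.9 58.3 58.6]
150 674 [57.9 58.2 58.6]
160 814 [58.1 58.5 58.8]
170 2487 [46.6 52.5 57.8]
top h [234.99506618 251.79704141] a [42.10438203 71.7532894 ]
block a [62.66266164 62.89906981]
```

View pics/w4.png

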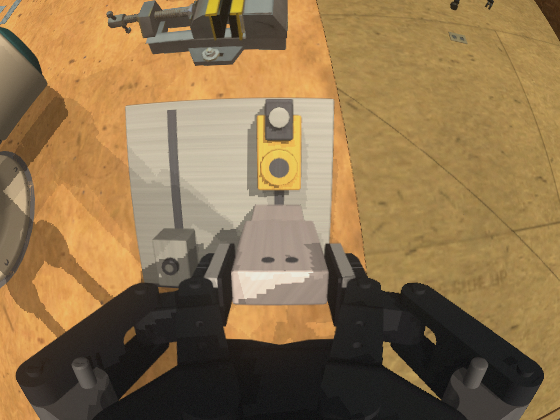

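Two dots at (272,259): the 18 mm plate is held squarely, with its uphill face at a = 58.3 mm. It needs about +2.6 mm to drop between the first plate (41.4) and the block (about 62.2).

step_arm(
  deltas=[
    [0.3,0.26,0,0,0,0,0],
    [0.3,0.26,0,0,0,0,0],
    [0.3,0.26,0,0.7,0,0,0],
    [0.3,0.26,0,1.7,0,0,0],
    [0.3,0.26,0,2.7,0,0,0],
    [0.3,0.26,0,3.7,0,0,0],
    [0.3,0.26,0,4.7,0,0,0],
    [0.3,0.26,0,5.5,0,0,0],
    [0.3,0.26,0,6,0,0,0],
    [0.3,0.26,0,6,0,0,0],
    [0.3,0.26,0,6,0,0,0],
  ],
)

```text
time_s: 11.7
tool_pos: [0.4625, -0.0627, 0.1532]
orientation: [-179.8, -30.1, 84.8]
ft_force: [-0.4, 0.4, -2.1]
finger_gap: 0.0423
gripper_force: 62.1
```

```bash
python3 - <<'E'
from h import *
im,W,G=wcloud(); a,b,h=np.moveaxis(G,-1,0)
faces(G,50,70,range(40,120,10))
m=(abs(h-34)<3)&(b<-445)&(b>-490)&(a>52)&(a<140);print('block a',np.percentile(a[m],[0,1]))
t=(abs(b+467)<22)&(h>64)&(h<76)&(a<43)&(a>20);print('first',t.sum(),np.percentile(a[t],[1,99]) if t.any() else '')
R=where()[1];print((R.T@bot.observe()['ft_force']).round(1))
cv2.imwrite('pics/w5.png',cv2.resize(im[120:320,180:380],None,fx=3,fy=3)[...,::-1])
E
```

```text
t 11.7 p [ 0.4625 -0.0627  0.1532] a,b,h mm [  58.  -466.3   89.6] err deg to Rg [0.12 0.07 0.07] ft [-0.4  0.4 -2.1] gap 0.0423 gf 62.1 j [-37.  16. 105.  26.  77. -42.]
40 314 [61.6 62.  69.1]
50 363 [61.6 61.9 62.2]
60 421 [61.6 61.8 62.2]
70 501 [61.5 61.8 62.1]
80 598 [61.4 61.7 62. ]
90 661 [61.4 61.7 62.1]
100 903 [61.3 61.9 62.2]
110 2074 [51.3 56.3 60.9]
block a [61.75040827 62.19967709]
first 0 
t 11.75 p [ 0.4628 -0.0631  0.1534] a,b,h mm [  57.8 -466.6   90. ] err deg to Rg [0.08 0.04 0.07] ft [-0.4 -0.5 -1.8] gap 0.0422 gf 62.1 j [-37.  16. 105.  26.  77. -42.]
[-1.4 -0.3  1.3]
```

View pics/w5.png

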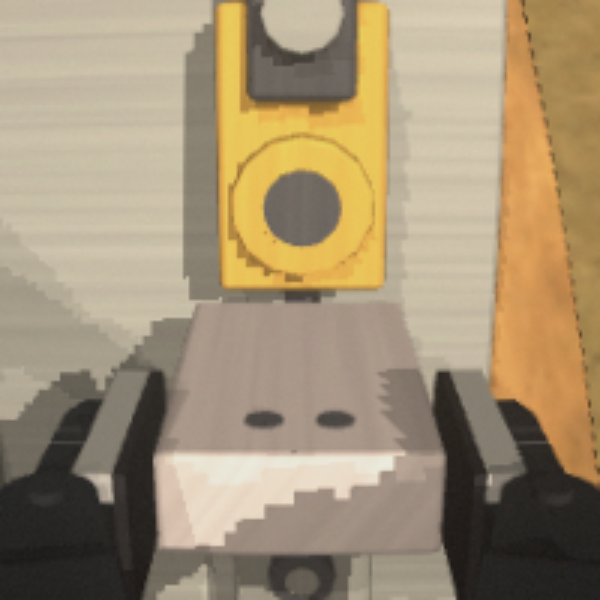

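Close-up: the plate's uphill edge (300,303 in crop) is nearly level with the block's lower face. Shift it about 1.1 mm downhill and start the descent.

step_arm(
  deltas=[
    [0.3,-0.11,0,0,0,0,0],
    [0.3,-0.11,0,0.2,0,0,0],
    [0.3,-0.11,0,0.3,0,0,0],
    [0.3,-0.11,0,0.3,0,0,0],
    [0.3,-0.11,0,0.3,0,0,0],
    [0.3,-0.11,0,0.3,0,0,0],
  ],
)

```text
time_s: 12.25
tool_pos: [0.4626, -0.0624, 0.1503]
orientation: [-179.9, -30.1, 84.8]
ft_force: [0.3, -0.2, -1.6]
finger_gap: 0.0424
gripper_force: 62.1
```

```bash
python3 - <<'E'
from h import *
im,W,G=wcloud(); a,b,h=np.moveaxis(G,-1,0)
faces(G,50,70,range(40,110,10))
m=(abs(h-34)<3)&(b<-445)&(b>-490)&(a>52)&(a<140);print('block a',np.percentile(a[m],[0,1]))
E
```

```text
t 12.25 p [ 0.4626 -0.0624  0.1503] a,b,h mm [  56.8 -466.3   86.9] err deg to Rg [0.09 0.05 0.08] ft [ 0.3 -0.2 -1.6] gap 0.0424 gf 62.1 j [-37.  16. 105.  26.  77. -42.]
40 387 [60.5 60.7 68.7]
50 376 [60.4 60.7 60.9]
60 452 [60.3 60.7 61. ]
70 521 [60.3 60.6 60.9]
80 613 [60.2 60.5 60.8]
90 710 [60.2 60.6 60.9]
100 2563 [51.6 57.6 60.8]
block a [62.42479205 62.87934016]
```

step_arm(
  deltas=[
    [0.3,0.02,0,0.2,0,0,0],
    [0.3,0.02,0,0.4,0,0,0],
    [0.3,0.02,0,0.6,0,0,0],
    [0.3,0.02,0,0.8,0,0,0],
    [0.3,0.02,0,0.9,0,0,0],
    [0.3,0.02,0,1,0,0,0],
    [0.3,0.02,0,1,0,0,0],
  ],
)

```text
time_s: 12.88
tool_pos: [0.4629, -0.0571, 0.1415]
orientation: [-179.8, -30.1, 84.8]
ft_force: [1.0, -0.5, -1.2]
finger_gap: 0.0418
gripper_force: 62.1
```

```bash
python3 - <<'E'
from h import *
p,R=where();print((R.T@bot.observe()['ft_force']).round(1))
E
```

```text
t 12.88 p [ 0.4629 -0.0571  0.1415] a,b,h mm [  57.  -466.1   76.6] err deg to Rg [0.12 0.06 0.09] ft [ 1.  -0.5 -1.2] gap 0.0418 gf 62.1 j [-36.  17. 106.  26.  75. -42.]
[-1.   1.   0.9]
```

step_arm(
  deltas=[
    [0.3,0,0,0.3,0,0,0],
    [0.3,0,0,0.6,0,0,0],
    [0.3,0,0,0.9,0,0,0],
    [0.3,0,0,1.2,0,0,0],
    [0.3,0,0,1.5,0,0,0],
    [0.3,0,0,1.8,0,0,0],
    [0.3,0,0,2.1,0,0,0],
    [0.3,0,0,2.1,0,0,0],
  ],
)

```text
time_s: 13.55
tool_pos: [0.4635, -0.0463, 0.123]
orientation: [-179.8, -30.1, 84.8]
ft_force: [0.1, 0.4, -2.0]
finger_gap: 0.0424
gripper_force: 62.1
```

```bash
python3 - <<'E'
from h import *
p,R=where();print((R.T@bot.observe()['ft_force']).round(1))
E
```

```text
t 13.55 p [ 0.4635 -0.0463  0.123 ] a,b,h mm [  57.2 -465.8   55.2] err deg to Rg [0.15 0.08 0.1 ] ft [ 0.1  0.4 -2. ] gap 0.0424 gf 62.1 j [-35.  18. 108.  27.  73. -42.]
[-0.6  0.1  2. ]
```

Free so far; 4–5 mm to go.

step_arm(
  deltas=[
    [0.3,0,0,0.15,0,0,0],
    [0.3,0,0,0.3,0,0,0],
    [0.3,0,0,0.4,0,0,0],
    [0.3,0,0,0.45,0,0,0],
    [0.3,0,0,0.45,0,0,0],
    [0.3,0,0,0.45,0,0,0],
  ],
)

```text
time_s: 14.05
tool_pos: [0.4641, -0.0446, 0.1198]
orientation: [-179.9, -30.1, 84.8]
ft_force: [0.1, -1.4, 1.0]
finger_gap: 0.0419
gripper_force: 62.3
```

```bash
python3 - <<'E'
from h import *
p,R=where();print((R.T@bot.observe()['ft_force']).round(1))
E
```

```text
t 14.05 p [ 0.4641 -0.0446  0.1198] a,b,h mm [  57.  -466.2   51.6] err deg to Rg [0.09 0.04 0.07] ft [ 0.1 -1.4  1. ] gap 0.0419 gf 62.3 j [-35.  18. 108.  27.  72. -43.]
[-0.7  0.3 -1.5]
```

step_arm(
  deltas=[
    [0.3,0,0,0.05,0,0,0],
    [0.3,0,0,0.05,0,0,0],
    [0.6,0,0,0.05,0,0,0],
    [0.8,0,0,0,0,0,0],
    [1,0,0,0,0,0,0],
    [1,0,0,0,0,0,0],
    [1,0,0,0,0,0,0],
    [1,0,0,-2,0,0,0],
    [1,0,0,-5,0,0,0],
    [1,0,0,-8,0,0,0],
    [1,0,0,-11,0,0,0],
    [1,0,0,-13,0,0,0],
    [1,0,0,-13,0,0,0],
    [1,0,0,-13,0,0,0],
  ],
)

```text
time_s: 15.22
tool_pos: [0.4589, -0.11, 0.2325]
orientation: [-180.0, -30.0, 84.8]
ft_force: [-0.1, 0.1, -0.7]
finger_gap: 0.0851
gripper_force: 0.0
```

```bash
python3 - <<'E'
from h import *
im,W,G=wcloud(); a,b,h=np.moveaxis(G,-1,0)
faces(G,50,61.5,range(0,70,10))
t=G[(a>15)&(a<70)&(abs(b+467)<26)&(h>69)&(h<80)]; r=cv2.minAreaRect(t[:,:2].astype(np.float32)); print('tops',len(t),np.percentile(t[:,2],[5,50,95]),r)
for lo in range(24,64,4):
    z=t[(t[:,0]>lo)&(t[:,0]<=lo+4)]
    if len(z): print(lo,len(z),np.median(z[:,2]).round(1),np.percentile(z[:,1],[1,99]).round(1))
cv2.imwrite('pics/w6.png',cv2.resize(im[120:320,180:380],None,fx=3,fy=3)[...,::-1])
E
```

```text
t 15.22 p [ 0.4589 -0.11    0.2325] a,b,h mm [  56.6 -466.8  181.9] err deg to Rg [-0.   -0.01  0.08] ft [-0.1  0.1 -0.7] gap 0.0851 gf 0.0 j [-41.  14.  96.  24.  89. -40.]
20 108 [58.8 59.  59.2]
30 103 [58.3 58.7 59. ]
40 120 [58.1 58.4 58.7]
50 134 [57.8 58.1 58.3]
60 163 [57.4 57.7 58. ]
tops 1861 [71.6688036  73.24770504 74.47403069] ((42.609764099121094, -466.18170166015625), (44.08079528808594, 30.583328247070312), 89.84306335449219)
24 21 72.2 [-481.9 -446. ]
28 217 73.2 [-487.  -444.4]
32 227 73.5 [-487.  -444.4]
36 257 73.0 [-486.9 -444.4]
40 228 73.1 [-487.6 -444.7]
44 245 73.3 [-487.5 -444.6]
48 241 73.5 [-487.4 -444.8]
52 259 73.7 [-488.2 -444.9]
56 166 72.6 [-486.9 -445.7]
```

View pics/w6.png

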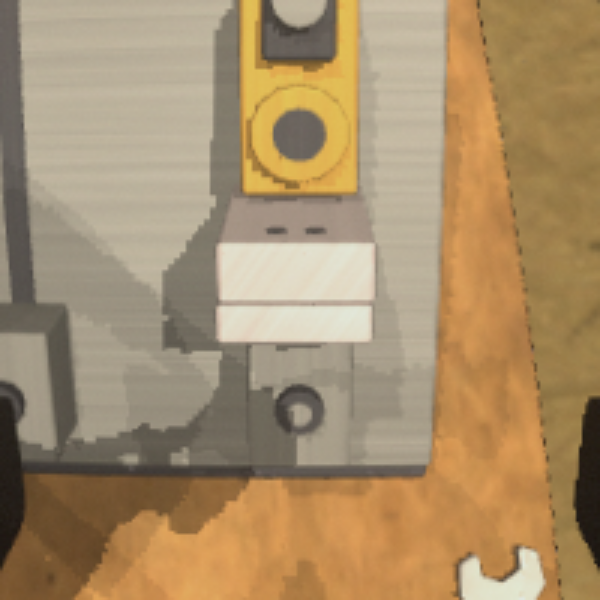

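Both plates stand together in the gap (295,270 and 295,322 in crop). They are fully down, squared, centred within 1 mm, and lean about 0.03 rad, all within tolerance. Gripper is clear, so I'm handing in.

```bash
python3 -c "
from plant import bot
print(bot.sign_off())"
```

```text
the job is handed in; nothing more can be done
None
```

I packed the gap above the long stop with the 12 mm and 18 mm plates, both standing fully down, square and centred in the final wrist-camera check, and handed the job in at about 15 s; sign-off returned no verdict.

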